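# Assemble the blotting manifold on its guide pins

## Robot

A 6-joint arm with a two-finger parallel gripper is mounted at the origin on a cart in front of the work surface, level with it; the furniture and walls round the work are solid. World frame = base frame: x ahead of the robot, y to its left, z up, the work surface at z = 0. Lengths are in m, angles in degrees, forces in N, time in s.
With the tool pointing down it reaches from about 0.375 to 0.975 m from the base axis. Payload 3.8 kg.
Tool frame: the origin (TCP) lies midway between the tips of the shut fingers; the grasp point (between the pads) lies 19 mm behind it (bot.pinch_z is the distance from the TCP to the grasp point, in m); z points along the fingers, y is the line along which they close (so a half turn about z gives the same grasp; the last joint's range is limited). The gripper opens to 85 mm and grips with 20 to 120 N. Pads are 22 mm wide; open, the fingers measure 114 mm over their backs; the gripper's body (76 mm by 85 mm) begins 54 mm behind the grasp point. The pads swing forward as they close: fully open they stand 13 mm farther back than shut.
Start: joints at [-73.161, 15.12, 91.902, -0, 72.978, -2.114], TCP at [0.219, -0.638, 0.231] pointing down, gripper open.
Joint ranges: [-150.88, 150.88], [-54.13, 125.18], [17.81, 147.31], [-75.09, 255.09], [0, 152.58], [-146.25, 146.25]. Speed limits (degrees/s): [147.25, 147.25, 180, 180, 180, 180].

## Interface

Orientations are given as [roll, pitch, yaw] about the fixed x, y, z axes, in that order (R = Rz(yaw) Ry(pitch) Rx(roll)).
In Python, from cell import bot, viewer, sign_off, spotter gives the robot as it stands. The module is installed in compiled form; this text tells all that it offers.
- The arm moves only by the tool drive_tool, never from a script. Its argument "steps" is a list that holds one entry, the list of rows, each a list of 7 numbers: the shift along the tool's x, y, z scaled (see below), then the turn, a rotation vector about the tool's x, y, z scaled (see below), then the closure, from -1 (fully open) to 1 (shut). In form: [[[tx, ty, tz, wx, wy, wz, hand], ...]]. A call has 1 to 8 rows; each row is the pose to reach, as a shift and turn from the pose commanded when the call began, along the tool's axes at that moment, turning the shorter way round; what a row does not reach only later rows make up. The controller multiplies each number of a shift by 0.15 m and each number of a turn by 360 degrees. A row lasts 1/12 s, in which the tool goes at most 41.7 mm and 7.16 degrees, less where a joint would pass 70% of its speed; a pose out of reach is approached as far as the arm can. A call with a number of a shift or a turn outside -1 to 1 is refused whole. A call with a gripper value outside its range is refused whole. The fingers move at their own pace and stop on an object; the grip force is fixed at half the most. Time passes only in rows, so rows that repeat a pose let the fingers close. It gives the time, the measured TCP pose, the force, the opening and the grip force at its end, in the units of the state.
- bot.read_state(): the state, without advancing time (a new reading comes with each control period).
- viewer.snapshot(name): name is "scene" or "top" or "wrist"; returns (picture, depth): 480x640x3 uint8, blue, green, red; 480x640 float32, m along the optical axis (not along the pixel's ray), 0 where there is no reading.
- viewer.get_calibration(name): a dict with "vfov" (degrees; the focal length in pixels is half the picture's height over the tangent of half this angle, whatever the lens; pixels are square), "cx", "cy" (the principal point, pixels), "position" and "rotation" of the camera in the world; the wrist camera has in their place "tool_from_camera" (4x4, takes a point from camera to tool coordinates, whose origin is the TCP and whose axes are the flange's). Camera axes: x right, y down, z forward; pixel columns grow to the right and rows downward; lengths in m; the calibration is good to about 2 mm. A picture is of the moment at which its call begins: read the wrist's pose just before it. get_calibration takes no time and is no camera call.
- sign_off(): hands the job in; it is judged then, once.
Trained networks look in the newest picture that a camera, given by its name, has taken for a name from the list of things; names that differ only in an ending like _2 or _b are one class to them, and where a whole thing is asked for, a point or a joint stands for the part that bears it (a point fixed in the world has none). Each returns a list of dicts, best first, with "p" (0 to 1); they miss things now and then, are a little off and sometimes report something else, mostly with a low value. They report only what shows in the picture. A call takes as long as a camera call. They do not tell look-alikes from the thing itself.
- spotter.boxes_of(camera, target): "bbox" ([left, top, right, bottom] in pixels, round what is visible of it).
- spotter.landmark_of(camera, target): "pixel" ([column, row] in pixels: a listed point, or the origin of a listed thing).
The state is a dict: "time": time; "joint_positions": joint angles; "joint_velocities": joint speeds; "joint_torque": joint torques, N m; "tool_pos": TCP position; "orientation": TCP orientation; "force": force on the tool from outside, world axes, zero at the start; "wrist_torque": the same for the moment, N m; "width": finger opening in m; "finger_force": force on a finger pad.
Only numpy, scipy, OpenCV 4.12 (cv2) and the standard library are available. Lean on these libraries where they do the work, as an engineer would, in place of code of your own. Each camera call takes 0.05 s, during which the arm holds its last target. There are 200 camera calls.

## Task

Assemble the small vacuum blotting manifold on the two guide pins of its base: first the metal support plate with the fine drain holes, then the open frame, then the one of the two well plates whose guide holes match the pins, and last the cover with the bar handle, each pushed fully down flat on the one below. The well plate that does not fit belongs to another manifold: it must end up lying flat on the bench. Do not shift or tip the small bottle or the beaker.

Things in the scene. Friction and masses are not known exactly. Their poses are not given: they have to be found in the camera images.
- manifold: Vacuum base, fixed: grey block 50 (x) by 126 mm (y), open trough in its flat top, foot 80 x 136 mm, hose barb at +y end. Flat top 36 mm above origin. Two steel pins at x, y = (17, 50), (-17, -50) mm, 10 mm thick, 50 mm tall over the top, last 8 mm tapered to 4. Undersides of support plate, frame, well plate, cover seat 36, 46, 56, 76 mm above origin, centred. Origin: centre of underside, on the bench; z up.
- support_plate: Loose metal plate, 10 mm thick, 60 mm wide (x), 124 mm long (y), with a field of 4 mm drain holes (4 x 8) and two 13 mm guide holes on a diagonal at x, y = (17, 50), (-17, -50) mm (fits the pins either way round). 100 g. Lies flat on the bench. Origin: centre of its underside; z up.
- seal_frame: Loose grey plastic frame, 10 mm thick, 60 mm wide (x), 124 mm long (y), with an open window 36 x 76 mm and two 13 mm guide holes on a diagonal at x, y = (17, 50), (-17, -50) mm (fits the pins either way round). 50 g. Lies flat on the bench. Origin: centre of its underside; z up.
- well_plate_a: Loose white plastic well plate that matches the base, 20 mm thick, 60 mm wide (x), 124 mm long (y), with 32 wells of 6.6 mm (4 x 8) and two 13 mm guide holes on a diagonal at x, y = (17, 50), (-17, -50) mm (fits the pins either way round). 130 g. Lies flat on the bench. Origin: centre of its underside; z up.
- well_plate_b: Loose white plastic well plate of another manifold, 20 mm thick, 60 mm wide (x), 124 mm long (y), with the same 32 wells, but its two 13 mm guide holes lie midway on the short ends, at x, y = (0, 50), (0, -50) mm: it does not go over the pins. 130 g. Lies flat on the bench. Origin: centre of its underside; z up.
- cover_plate: Loose white plastic cover, 8 mm thick, 60 mm wide (x), 124 mm long (y), with two 13 mm guide holes on a diagonal at x, y = (17, 50), (-17, -50) mm (fits the pins either way round). A black bar handle to grip stands on its middle: 14 mm wide (x), 50 mm long (y), top 27 mm above the underside. 80 g. Lies flat on the bench. Origin: centre of its underside; z up.
- small_bottle: Loose square clear bottle with white cap, 54 mm wide, 138 mm tall, standing among the plates; a bystander, not to be shifted or tipped. Origin: centre of its underside.
- beaker: Loose glass beaker, 75 mm wide, 94 mm tall, standing among the plates; a bystander, not to be shifted or tipped. Origin: centre of its underside.
Not all that is in view belongs to the job. Leave any yellow look-alike of the well_plate_a alone. Leave any pink look-alike of the seal_frame alone.

How it is judged (in metres and radians):
On the way, in this order (a step that is already met when the one before it is completed fails the run):
1. the perforated support plate is down on the base, over both pins (horizontal distance between support_plate and manifold below 0.005 m and z of support_plate in the frame of manifold between 0.033 and 0.039 m and angle between the y axis of support_plate and the y axis of manifold, either way round below 0.08 rad and angle between support_plate's own z axis and vertical below 0.05 rad and contact force between the fingers and support_plate below 0.05 N), for 0.2 s.
2. the open frame lies on the support plate, over both pins (horizontal distance between seal_frame and manifold below 0.005 m and z of seal_frame in the frame of manifold between 0.043 and 0.049 m and angle between the y axis of seal_frame and the y axis of manifold, either way round below 0.08 rad and angle between seal_frame's own z axis and vertical below 0.05 rad and contact force between the fingers and seal_frame below 0.05 N), for 0.2 s.
3. the well plate that matches the pins lies on the frame (horizontal distance between well_plate_a and manifold below 0.005 m and z of well_plate_a in the frame of manifold between 0.053 and 0.059 m and angle between the y axis of well_plate_a and the y axis of manifold, either way round below 0.08 rad and angle between well_plate_a's own z axis and vertical below 0.05 rad and contact force between the fingers and well_plate_a below 0.05 N), for 0.2 s.
4. the cover lies on the well plate (horizontal distance between cover_plate and manifold below 0.005 m and z of cover_plate in the frame of manifold between 0.073 and 0.079 m and angle between the y axis of cover_plate and the y axis of manifold, either way round below 0.08 rad and angle between cover_plate's own z axis and vertical below 0.05 rad and contact force between the fingers and cover_plate below 0.05 N), for 0.2 s.
At the end, for the whole second after the job is handed in: Support plate, frame, matching well plate and cover lie stacked in this order on the base over both pins, each within 5 mm of its centre, 3 mm of its seated height, 0.08 rad of its direction and level within 0.05 rad; the other well plate lies flat on the bench; all released and at rest (horizontal distance between each of support_plate, seal_frame, well_plate_a, cover_plate and manifold below 0.005 m and z of support_plate in the frame of manifold between 0.033 and 0.039 m and angle between the y axis of each of support_plate, seal_frame, well_plate_a, cover_plate and the y axis of manifold, either way round below 0.08 rad and angle between each of support_plate, seal_frame, well_plate_a, cover_plate's own z axis and vertical below 0.05 rad and linear speed of each of support_plate, seal_frame, well_plate_a, cover_plate, well_plate_b below 0.02 m/s and angular speed of each of support_plate, seal_frame, well_plate_a, cover_plate, well_plate_b below 0.2 rad/s and z of seal_frame in the frame of manifold between 0.043 and 0.049 m and z of well_plate_a in the frame of manifold between 0.053 and 0.059 m and z of cover_plate in the frame of manifold between 0.073 and 0.079 m and height (world z) of well_plate_b below 0.008 m and angle between well_plate_b's own z axis and vertical below 0.1 rad); the robot touches nothing.
It fails at once if the small bottle was shifted by more than 25 mm or tipped (distance of small_bottle from where it was at the start of the episode above 0.025 m or angle between small_bottle's own z axis and vertical above 0.35 rad).
It fails at once if the beaker was shifted by more than 25 mm or tipped (distance of beaker from where it was at the start of the episode above 0.025 m or angle between beaker's own z axis and vertical above 0.35 rad).
It also fails if it takes over 122 s, if anything falls off the work surface, if the arm or the gripper's body presses on something with over 40 N, if the wrist force passes 120 N, or if a joint passes its speed limit or range.

## Working session

There is one attempt and no reset: what is moved stays moved. The work goes in short steps, Python scripts to look and compute and a tool call to move; the robot and the scene stay as the last step left them, time stands still between calls to the robot, and variables do not carry over. Pictures are saved under pics/ and viewed, at most 14 in all, crops included, and the job is handed in when it is done.

Besides the shell and the picture viewer there is one more tool, called after "Call:" by a JSON object that holds its "name" and its "arguments", one argument or row to a line. drive_tool: Moves the arm, as the interface text tells. Its arguments: {"type":"object","properties":{"steps":{"type":"array","items":{"type":"array","items":{"type":"array","items":{"type":"number"}}}}},"required":["steps"]}

```bash
mkdir -p pics; cat > h.py <<'E'
import numpy as np,cv2
from scipy.spatial.transform import Rotation as R
from cell import bot,viewer,sign_off,spotter
def cam(name,st=None):
    c=viewer.get_calibration(name); f=240/np.tan(np.radians(c['vfov'])/2)
    if 'position' in c:
        Rm=np.array(c['rotation']); 
        if Rm.shape!=(3,3): Rm=R.from_euler('xyz',Rm,degrees=True).as_matrix()
        p=np.array(c['position'])
    else:
        T=np.array(c['tool_from_camera']); Rt=R.from_euler('xyz',st['orientation'],degrees=True).as_matrix()
        Rm=Rt@T[:3,:3]; p=Rt@T[:3,3]+np.array(st['tool_pos'])
    return f,c['cx'],c['cy'],Rm,p
def cloud(d,C):
    f,cx,cy,Rm,p=C; v,u=np.mgrid[:480,:640]
    return np.stack([(u-cx)/f*d,(v-cy)/f*d,d],-1)@Rm.T+p
def ray(u,v,z,C):
    f,cx,cy,Rm,p=C; r=Rm@np.array([(u-cx)/f,(v-cy)/f,1]); return p+r*(z-p[2])/r[2]
def snap(name):
    st=bot.read_state(); im,d=viewer.snapshot(name); C=cam(name,st); return im,d,C,st
E
python3 - <<'E'
from h import *
for n in ['top','scene']:
    im,d,C,st=snap(n); cv2.imwrite(f'pics/{n}.png',im); np.savez(f'{n}.npz',im=im,d=d)
    print(n,viewer.get_calibration(n))
    for t in ['manifold','support_plate','seal_frame','well_plate_a','cover_plate','small_bottle','beaker']:
        print(t,[(np.round(b['bbox']).tolist(),round(b['p'],2)) for b in spotter.boxes_of(n,t)[:4]])
print(bot.read_state())
E
```

```text
top {'vfov': 44.858390707081625, 'cx': 317.31177895362134, 'cy': 236.36815496010652, 'position': array([ 0.38698941, -0.13608719,  1.46433187]), 'rotation': array([-173.47768753,   -1.19847146,  -89.73026488])}
manifold [([223.0, 258.0, 285.0, 292.0], 0.56)]
support_plate [([327.0, 193.0, 380.0, 218.0], 0.9)]
seal_frame [([469.0, 287.0, 503.0, 340.0], 0.77), ([327.0, 258.0, 378.0, 295.0], 0.59)]
well_plate_a [([119.0, 248.0, 175.0, 287.0], 0.87), ([223.0, 173.0, 276.0, 212.0], 0.67), ([402.0, 154.0, 450.0, 196.0], 0.66)]
cover_plate [([136.0, 188.0, 187.0, 230.0], 0.72)]
small_bottle [([330.0, 192.0, 378.0, 219.0], 0.73), ([183.0, 223.0, 211.0, 248.0], 0.65)]
beaker [([287.0, 220.0, 317.0, 252.0], 0.65)]
scene {'vfov': 45.28425315985737, 'cx': 327.5997048402089, 'cy': 252.56790041100143, 'position': array([-0.81580824, -0.87723692,  0.97667778]), 'rotation': array([-121.06274076,    0.25574236,  -62.11359553])}
manifold [([251.0, 240.0, 298.0, 278.0], 0.75)]
support_plate [([349.0, 250.0, 390.0, 270.0], 0.59)]
seal_frame [([325.0, 276.0, 371.0, 298.0], 0.94), ([419.0, 323.0, 466.0, 3
[... 447 characters left out ...]
e': 0.8, 'joint_positions': array([-7.31600175e+01,  1.51187077e+01,  9.19025574e+01,  4.38488619e-05,
        7.29781272e+01, -2.11166735e+00]), 'joint_velocities': array([ 0.07547405, -0.05478546,  0.06706281, -0.04533927, -0.01197529,
        0.03700522]), 'joint_torque': array([ 5.10161317e-04, -5.14980590e+01, -3.67694306e+01,  4.28408055e-05,
        5.75733939e-04,  3.93171021e-06]), 'tool_pos': array([ 0.21924419, -0.63839269,  0.23129793]), 'orientation': array([ 1.79999391e+02, -1.95085253e-05,  1.89516370e+01]), 'force': array([-0.45398789,  0.21457865, -0.64156063]), 'wrist_torque': array([ 0.00453555, -0.00417044,  0.04533547]), 'finger_force': 0.0, 'width': 0.08572850755887694}
```

View pics/top.png

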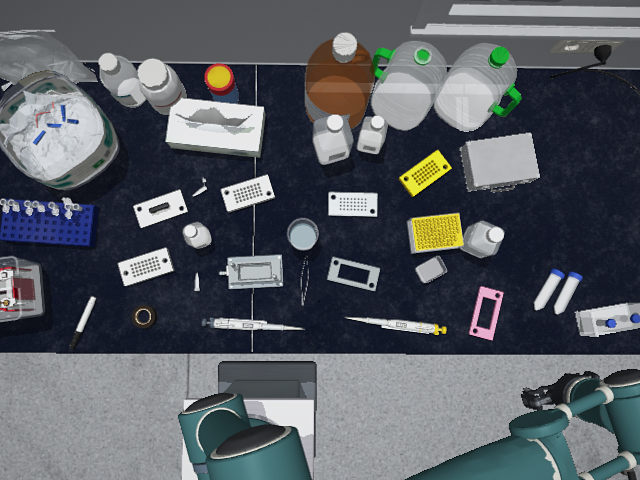

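View pics/scene.png

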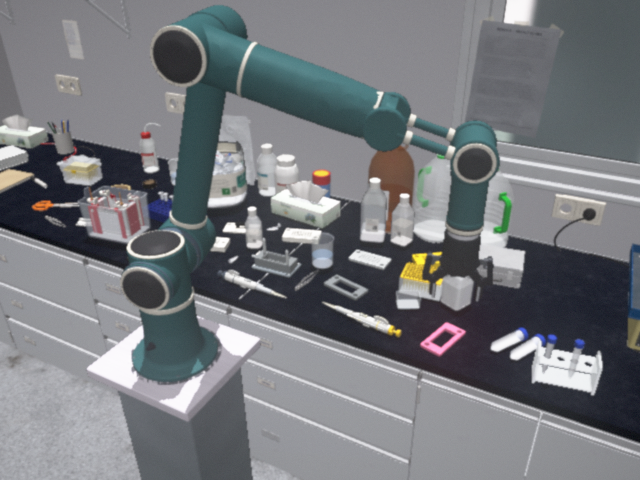

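```bash
cat > m.py <<'E'
from h import *
z=np.load('top.npz'); im,d=z['im'],z['d']; C=cam('top'); P=cloud(d,C)
B={'support':((352,204),.010),'frame':((353,273),.010),'wellL':((146,267),.020),'wellM':((249,192),.020),'cover':((160,209),.008),'bottle':((196,235),.13),'beaker':((302,234),.09),'manifold':((253,272),.036)}
hgt=P[...,2]
for n,((u,v),h) in B.items():
    s=38; sub=P[v-s:v+s,u-s:u+s].reshape(-1,3)
    w=im[v-s:v+s,u-s:u+s].min(2).reshape(-1)
    sel=(sub[:,2]>max(.004,h-.012))&(sub[:,2]<h+.03)
    m=sel.reshape(2*s,2*s).astype(np.uint8)
    k,l,stt,_=cv2.connectedComponentsWithStats(m); 
    i=l[s-12:s+12,s-12:s+12]; i=np.bincount(i[i>0]).argmax()
    q=sub[(l==i).reshape(-1)]; r=cv2.minAreaRect((q[:,:2]*1000).astype(np.float32))
    bp=cv2.boxPoints(r); a=bp[1]-bp[0]; b=bp[2]-bp[1]; L=a if np.linalg.norm(a)>np.linalg.norm(b) else b
    yaw=np.degrees(np.arctan2(-L[0],L[1])); yaw=(yaw+90)%180-90
    print(n,'c',np.round(r[0],1),'size',np.round(r[1],1),'yaw(y axis from +y)',round(yaw,1),'z',np.round(np.percentile(q[:,2],[10,50,90]),4))
tiles=[cv2.resize(im[v-33:v+33,u-44:u+44],(400,300),interpolation=cv2.INTER_CUBIC) for u,v in [(352,204),(146,267),(249,192),(253,272)]]
cv2.imwrite('pics/c1.png',np.vstack([np.hstack(tiles[:2]),np.hstack(tiles[2:])]))
E
python3 m.py
```

```text
support c [ 636.4 -257.4] size [ 64.8 129.7] yaw(y axis from +y) 0.4 z [0.0056 0.0093 0.0133]
frame c [ 458.4 -257.4] size [136.4  69.5] yaw(y axis from +y) -12.3 z [0.0055 0.0092 0.013 ]
wellL c [474.5 258.7] size [ 60.6 126.3] yaw(y axis from +y) 18.9 z [0.0137 0.0191 0.0236]
wellM c [661.2  10.6] size [ 63.8 124.3] yaw(y axis from +y) 17.2 z [0.0139 0.0189 0.0233]
cover c [626.6 232.7] size [ 77.5 126.6] yaw(y axis from +y) 24.4 z [0.0051 0.0087 0.0223]
bottle c [549.7 128.3] size [26.9 25.6] yaw(y axis from +y) -25.6 z [0.1295 0.1366 0.1404]
beaker c [ 551.8 -129.9] size [71.9 71.4] yaw(y axis from +y) -89.8 z [0.0841 0.0912 0.0955]
manifold c [463.5  -2.2] size [ 50.4 143.5] yaw(y axis from +y) 3.3 z [0.0308 0.0355 0.0396]
```

View pics/c1.png

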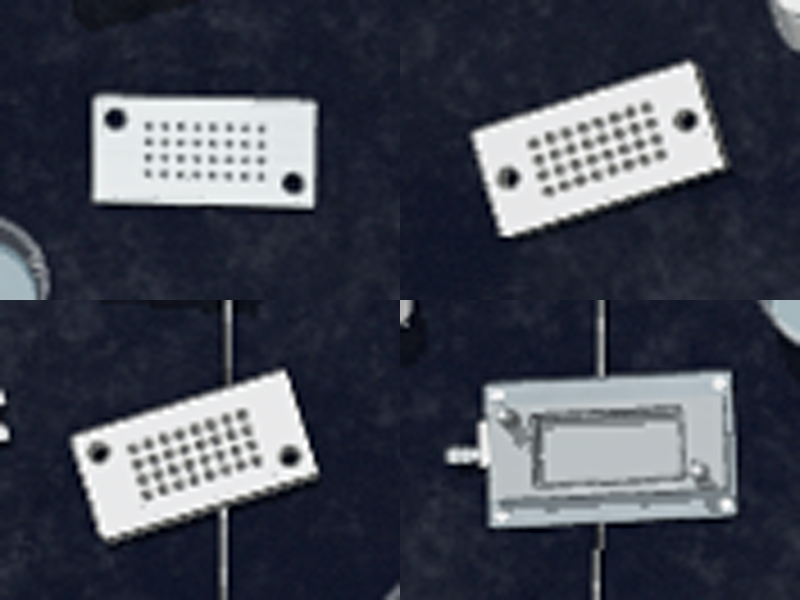

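Candidates: the diagonal-hole well plate at px (249,192) is well_plate_a (hole corners upper-left and lower-right). The one at px (146,267) has mid-end holes, so it is B and stays put. The plate at (352,204) has fine holes, so it is the support plate. The grey frame is at (353,273); pink and yellow are decoys. The cover with the handle is at (160,209), the bottle at (196,235) and the beaker at (302,234).

Call:
{"name": "drive_tool", "arguments": {
  "steps": [
    [[0.25,-0.11,0,0,0,-0.02,-1],[0.5,-0.22,0,0,0,-0.04,-1],[0.7,-0.3,0,0,0,-0.06,-1],[0.9,-0.39,0,0,0,-0.08,-1],[1,-0.43,0,0,0,-0.1,-1],[1,-0.43,0,0,0,-0.12,-1],[1,-0.43,0,0,0,-0.14,-1]]
  ]
}}

```text
time: 1.38
tool_pos: [0.3415, -0.5275, 0.2315]
orientation: [180.0, 0.0, 69.6]
force: [-0.2, 0.8, 0.9]
width: 0.0857
finger_force: 0.0
```

```bash
python3 -c "
from h import *
s=bot.read_state();print(s['time'],s['tool_pos'],s['orientation']);print(viewer.get_calibration('wrist'))"
```

```text
1.3833 [ 0.34146453 -0.52752727  0.23147116] [1.79988719e+02 3.33231533e-03 6.95891687e+01]
{'vfov': 58.983345359220465, 'cx': 321.83030761182573, 'cy': 245.24455277511984, 'tool_from_camera': array([[-4.12747315e-04, -9.58784331e-01, -2.84134540e-01,
         7.12880912e-02],
       [ 9.99999909e-01, -4.27550245e-04, -9.92065793e-06,
        -2.79277262e-04],
       [-1.11970021e-04, -2.84134518e-01,  9.58784419e-01,
        -1.42497358e-01],
       [ 0.00000000e+00,  0.00000000e+00,  0.00000000e+00,
         1.00000000e+00]])}
```

Call:
{"name": "drive_tool", "arguments": {
  "steps": [
    [[0.2,0.13,0,0,0,-0.015,-1],[0.45,0.29,0,0,0,-0.03,-1],[0.7,0.45,0,0,0,-0.045,-1],[0.9,0.57,0,0,0,-0.0575,-1],[1,0.633,0,0,0,-0.0575,-1],[1,0.633,0,0,0,-0.0575,-1]]
  ]
}}

```text
time: 1.88
tool_pos: [0.4858, -0.4195, 0.2314]
orientation: [179.9, -0.1, 90.0]
force: [0.0, 0.0, 0.0]
width: 0.0852
finger_force: 0.0
```

Call:
{"name": "drive_tool", "arguments": {
  "steps": [
    [[0.2,0.2,0,0,0,0,-1],[0.45,0.45,0.1,0,0,0,-1],[0.7,0.7,0.3,0,0,0,-1],[0.9,0.9,0.4,0,0,0,-1],[1,1,0.5,0,0,0,-1],[1,1,0.5,0,0,0,-1],[1,1,0.5,0,0,0,-1]]
  ]
}}

```text
time: 2.47
tool_pos: [0.6332, -0.2696, 0.1525]
orientation: [-179.8, -0.2, 90.0]
force: [-0.5, -0.2, -0.5]
width: 0.0853
finger_force: 0.0
```

```bash
python3 - <<'E'
from h import *
im,d,C,st=snap('wrist'); cv2.imwrite('pics/w1.png',im); np.savez('w1.npz',im=im,d=d); print(st['time'],st['tool_pos'],st['orientation'])
E
```

```text
2.4667 [ 0.63319629 -0.26955455  0.15252464] [-1.79750927e+02 -1.72719322e-01  8.99791780e+01]
```

View pics/w1.png

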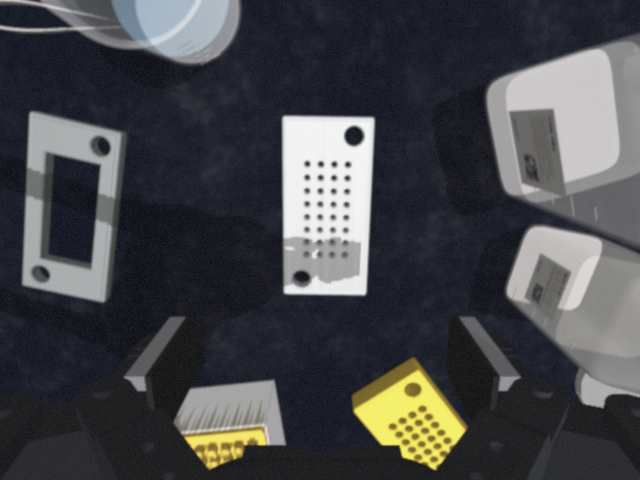

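```bash
cat >> h.py <<'E'
def plate(im,d,C,uv,h,s=130,tol=.004,thr=100):
    """top face centre, size, yaw (mm,deg) + dark holes"""
    u,v=uv; f,cx,cy,Rm,p=C; P=cloud(d,C); g=im.min(2)
    m=((abs(P[...,2]-h)<tol)|(g>thr)&(abs(P[...,2]-h)<2*tol)).astype(np.uint8)
    w=np.zeros_like(m); w[max(0,v-s):v+s,max(0,u-s):u+s]=1; m=cv2.morphologyEx(m*w,cv2.MORPH_OPEN,np.ones((5,5)))
    k,l,_,_=cv2.connectedComponentsWithStats(m); a=l[max(0,v-40):v+40,max(0,u-40):u+40]; i=np.bincount(a[a>0]).argmax()
    cs,_=cv2.findContours((l==i).astype(np.uint8),cv2.RETR_EXTERNAL,cv2.CHAIN_APPROX_NONE); c=max(cs,key=cv2.contourArea)[:,0]
    q=np.array([ray(a,b,h,C)[:2] for a,b in c])*1000
    r=cv2.minAreaRect(q.astype(np.float32)); bp=cv2.boxPoints(r); A=bp[1]-bp[0];B=bp[2]-bp[1]
    L=A if np.linalg.norm(A)>np.linalg.norm(B) else B
    yaw=(np.degrees(np.arctan2(-L[0],L[1]))+90)%180-90
    return np.round(r[0],1),np.round(r[1],1),round(yaw,1),round(float(np.median(P[l==i][:,2])),4)
E
python3 - <<'E'
from h import *
z=np.load('w1.npz'); im,d=z['im'],z['d']
st=dict(tool_pos=[.63319629,-.26955455,.15252464],orientation=[-179.750927,-.172719322,89.979178]); C=cam('wrist',st)
print(plate(im,d,C,(328,207),.010)); print(plate(im,d,C,(73,207),.010,s=110))
for uv in [(354,135),(301,278),(101,146),(41,273)]: print(ray(*uv,.006,C)[:2])
E
```

```text
(array([ 634.9, -256.9]), array([123.3,  59.6]), np.float32(-1.0), 0.0099)
(array([ 459.3, -258.3]), array([123.9,  60.9]), np.float32(-13.3), 0.0098)
[ 0.65322601 -0.20750348]
[ 0.61678092 -0.30813539]
[ 0.48487844 -0.21449335]
[ 0.42793307 -0.30442799]
```

Call:
{"name": "drive_tool", "arguments": {
  "steps": [
    [[0.2,-0.12,-0.1,0,0,0,-1],[0.45,-0.27,-0.3,0,0,0,-1],[0.7,-0.42,-0.3,0,0,0,-1],[0.9,-0.55,-0.3,0,0,0,-1],[1,-0.6,-0.3,0,0,0,-1]]
  ]
}}

```text
time: 2.93
tool_pos: [0.5412, -0.1222, 0.2034]
orientation: [179.9, 0.0, 89.7]
force: [-0.6, 0.7, -0.1]
width: 0.0853
finger_force: 0.0
```

Call:
{"name": "drive_tool", "arguments": {
  "steps": [
    [[0.25,-0.17,0,0,0,0,-1],[0.5,-0.35,0,0,0,0,-1],[0.7,-0.48,0,0,0,0,-1],[0.8,-0.54,0,0,0,0,-1],[0.8,-0.54,0,0,0,0,-1],[0.8,-0.54,0,0,0,0,-1]]
  ]
}}

```text
time: 3.43
tool_pos: [0.4629, -0.0033, 0.2027]
orientation: [179.8, 0.1, 89.8]
force: [0.7, -0.2, -0.5]
width: 0.0851
finger_force: 0.0
```

```bash
python3 - <<'E'
from h import *
im,d,C,st=snap('wrist'); cv2.imwrite('pics/w2.png',im); np.savez('w2.npz',im=im,d=d,tp=st['tool_pos'],o=st['orientation']); print(st['time'],st['tool_pos'],st['orientation'])
P=cloud(d,C); m=(P[...,2]>.05)&(P[...,2]<.095)&(abs(P[...,0]-.463)<.06)&(abs(P[...,1])<.09)
k,l,s,c=cv2.connectedComponentsWithStats(m.astype(np.uint8))
for i in range(1,k):
    if s[i,4]>15: q=P[l==i]; print(c[i],s[i,4],q[:,2].max(),q.mean(0),q[q[:,2]>q[:,2].max()-.006].mean(0))
try: print(plate(im,d,C,(320,220),.036))
except Exception as e: print(e)
E
```

```text
3.4333 [ 0.4629073 -0.003271   0.2026693] [1.79831888e+02 7.44434296e-02 8.98148499e+01]
[342.07421875 167.39453125] 256 0.08763684167041197 [0.47537399 0.03947174 0.07852563] [0.47582356 0.03857777 0.08427719]
[301.32620321 310.73262032] 374 0.08703047387533286 [ 0.44808693 -0.06062929  0.07231736] [ 0.44779335 -0.0621529   0.08383163]
(array([461.6,  -9.4]), array([ 50. , 132.8]), np.float32(3.3), 0.036)
```

View pics/w2.png

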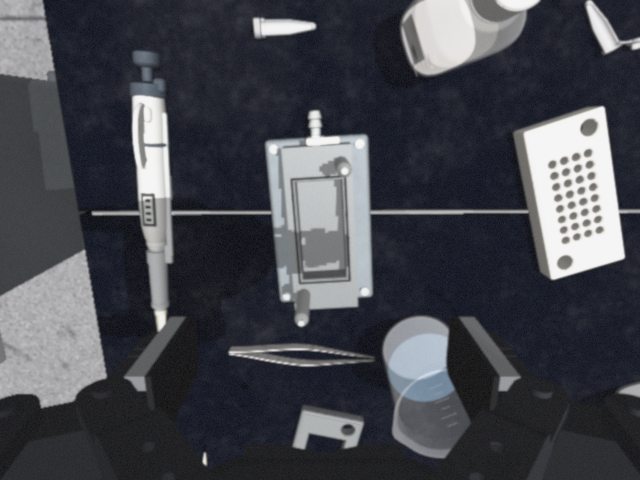

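```bash
python3 - <<'E'
from h import *
z=np.load('w2.npz'); im,d=z['im'],z['d']; C=cam('wrist',dict(tool_pos=z['tp'],orientation=z['o'])); P=cloud(d,C)
for uv in [(344,170),(301,322)]: print(ray(*uv,.085,C))
print(plate(im,d,C,(570,192),.020,s=110))
m=(abs(P[...,2]-.036)<.005)&(abs(P[...,0]-.462)<.028)&(abs(P[...,1]+.012)<.08)
q=P[m]; r=cv2.minAreaRect((q[:,:2]*1000).astype(np.float32)); print(r)
for uv in [(588,128),(565,262)]: print(ray(*uv,.02,C)[:2])
cv2.imwrite('pics/c2.png',np.hstack([cv2.resize(im[120:210,300:390],(400,400)),cv2.resize(im[270:360,255:345],(400,400))]))
m=(P[...,2]>.005)&(P[...,2]<.022)&(abs(P[...,0]-.462)<.046)&(abs(P[...,1]+.012)<.08); print('foot',np.percentile(P[m][:,2],[10,50,90]))
E
```

```text
[0.4762671  0.03854295 0.085     ]
[ 0.44835179 -0.06314776  0.085     ]
(array([657.4,   9.3]), array([ 62.6, 124.8]), np.float32(18.1), 0.0197)
((461.6510925292969, -9.51153564453125), (50.07730484008789, 133.97525024414062), 3.2626562118530273)
[0.66000631 0.06117122]
[ 0.65972831 -0.04350427]
foot [0.00901248 0.01090728 0.0166187 ]
```

View pics/c2.png

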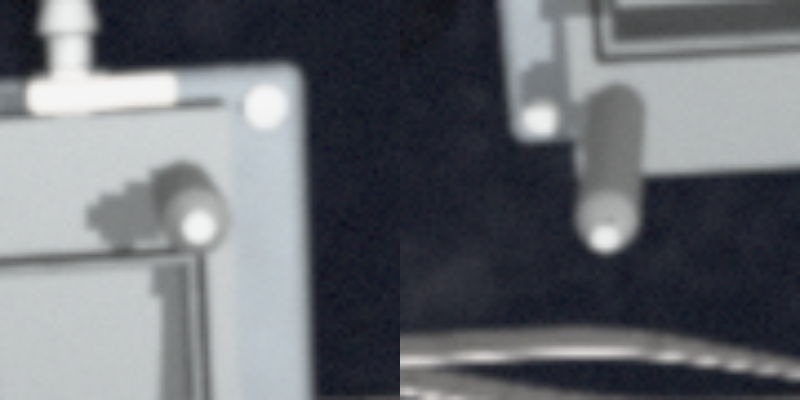

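Call:
{"name": "drive_tool", "arguments": {
  "steps": [
    [[-0.2,0.14,0,0,0,0,-0.7],[-0.45,0.3,0,0,0,0,-0.7],[-0.65,0.45,0,0,0,0,-0.7],[-0.85,0.573,0,0,0,0,-0.7]]
  ]
}}

```text
time: 3.82
tool_pos: [0.5505, -0.1346, 0.202]
orientation: [179.9, 0.1, 89.7]
force: [0.8, -0.4, -0.2]
width: 0.0729
finger_force: 0.0
```

Call:
{"name": "drive_tool", "arguments": {
  "steps": [
    [[-0.2,0.14,0,0,0,0.003,-0.7],[-0.45,0.3,0,0,0,0.003,-0.7],[-0.65,0.45,0.1,0,0,0.003,-0.7],[-0.843,0.573,0.3,0,0,0.003,-0.7],[-0.843,0.573,0.5,0,0,0.003,-0.7],[-0.843,0.573,0.8,0,0,0.003,-0.7],[-0.843,0.573,1,0,0,0.003,-0.7],[-0.843,0.573,1,0,0,0.003,-0.7]]
  ]
}}

```text
time: 4.48
tool_pos: [0.6273, -0.2574, 0.0416]
orientation: [-179.2, -0.3, 88.5]
force: [-1.6, 0.5, -1.2]
width: 0.0724
finger_force: 0.0
```

```bash
python3 - <<'E'
from h import *
im,d,C,st=snap('wrist'); cv2.imwrite('pics/w3.png',im); print(st['time'],st['tool_pos'],st['orientation'],st['width'])
T=viewer.get_calibration('wrist')['tool_from_camera']; f,cx,cy,_,_=C
Q=cloud(d,(f,cx,cy,T[:3,:3],T[:3,3]))
for s in (-1,1):
    m=(d>0)&(abs(Q[...,0])<.02)&(s*Q[...,1]>.025)&(s*Q[...,1]<.06)&(Q[...,2]<.02)&(Q[...,2]>-.05)
    q=Q[m]; print(len(q),np.percentile(q[:,2],[90,98,100]),np.percentile(s*q[:,1],[1,50,99]), np.percentile(q[:,0],[1,99]))
try: print(plate(im,d,C,(325,270),.010,s=200))
except Exception as e: print(e)
E
```

```text
4.4833 [ 0.62734932 -0.25740504  0.04162768] [-179.17725568   -0.30658241   88.52907894] 0.07243229270383668
4645 [-0.01628008 -0.01094571 -0.00792412] [0.03662762 0.03732605 0.05020835] [-0.01110338  0.0111107 ]
4633 [-0.01625354 -0.01090529 -0.00741148] [0.03525467 0.03593752 0.04883126] [-0.0112779  0.0110586]
(array([ 635. , -256.5]), array([123.3,  59.4]), np.float32(-1.0), 0.0099)
```

View pics/w3.png

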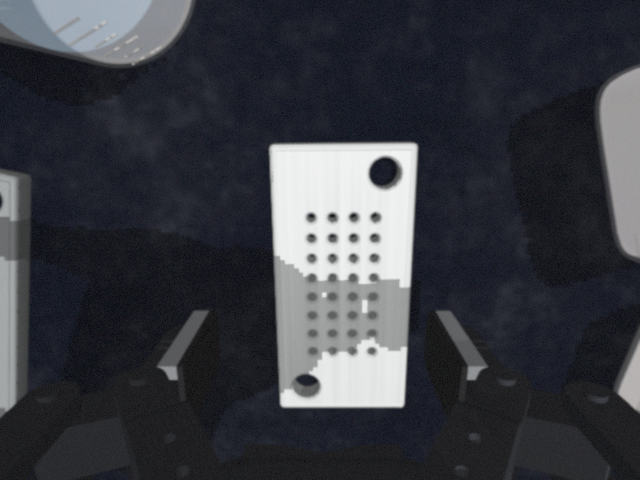

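Call:
{"name": "drive_tool", "arguments": {
  "steps": [
    [[0,0,0,0,0,0,-0.7],[0,0,0,0,0,0,-0.7],[0,0,0,0,0,0,-0.7]]
  ]
}}

```text
time: 4.78
tool_pos: [0.6365, -0.2586, 0.0553]
orientation: [179.7, 0.1, 88.7]
force: [0.4, 0.2, 0.1]
width: 0.0726
finger_force: 0.0
```

Call:
{"name": "drive_tool", "arguments": {
  "steps": [
    [[0,0,0.1,0,0,0,-0.7],[0,0,0.2,0,0,0,-0.7],[0,0,0.28,0,0,0,-0.7],[0,0,0.3,0,0,0,-0.7],[0,0,0.3,0,0,0,-0.7],[0,0,0.3,0,0,0,-0.7],[0,0,0.3,0,0,0,-0.7],[0,0,0.3,0,0,0,-0.7]]
  ]
}}

```text
time: 5.45
tool_pos: [0.6345, -0.2572, 0.0069]
orientation: [179.9, 0.0, 88.7]
force: [-0.3, -0.0, 0.2]
width: 0.0726
finger_force: 0.0
```

Call:
{"name": "drive_tool", "arguments": {
  "steps": [
    [[0,0,0.03,0,0,0,-0.7],[0,0,0.063,0,0,0,-0.7],[0,0,0.063,0,0,0,-0.7],[0,0,0.063,0,0,0,0],[0,0,0.063,0,0,0,0],[0,0,0.063,0,0,0,0],[0,0,0.063,0,0,0,0],[0,0,0.063,0,0,0,0]]
  ]
}}

```text
time: 6.12
tool_pos: [0.634, -0.2571, -0.0031]
orientation: [180.0, 0.0, 88.7]
force: [0.3, -0.4, 0.5]
width: 0.0583
finger_force: 65.1
```

Call:
{"name": "drive_tool", "arguments": {
  "steps": [
    [[0,0,-0.05,0,0,0,0.2],[0,0,-0.1,0,0,0,0.2],[0,0,-0.2,0,0,0,0.2],[0,0,-0.3,0,0,0,0.2],[0,0,-0.3,0,0,0,0.2],[0,0,-0.3,0,0,0,0.2]]
  ]
}}

```text
time: 6.62
tool_pos: [0.6359, -0.2578, 0.0448]
orientation: [179.7, 0.1, 88.7]
force: [0.9, 0.6, -1.2]
width: 0.0579
finger_force: 64.9
```

```bash
cat > look.py <<'E'
from h import *
import sys
im,d,C,st=snap('wrist'); print(st['time'],np.round(st['tool_pos'],4),np.round(st['orientation'],2),round(st['width'],4),st['finger_force'])
cv2.imwrite(f'pics/{sys.argv[1]}.png',im); np.savez(sys.argv[1]+'.npz',im=im,d=d)
# held plate in tool frame
c=viewer.get_calibration('wrist'); T=c['tool_from_camera']; f,cx,cy,_,_=C
Q=cloud(d,(f,cx,cy,T[:3,:3],T[:3,3]))
m=(d>0)&(abs(Q[...,2]+float(sys.argv[2]))<.012)&(abs(Q[...,1])<.036)&(abs(Q[...,0])<.09)
m=cv2.morphologyEx(m.astype(np.uint8),cv2.MORPH_OPEN,np.ones((5,5)))>0
q=Q[m]; A=np.c_[q[:,0],q[:,1],np.ones(len(q))]
for _ in range(3):
    s=np.linalg.lstsq(A,q[:,2],rcond=None)[0]; k=abs(A@s-q[:,2])<.0025; A,q=A[k],q[k]
print('tilt deg about y,x',np.degrees(s[:2]),'z0',s[2]); r=cv2.minAreaRect((q[:,:2]*1000).astype(np.float32)); print(r, 'x range',np.percentile(q[:,0],[.5,99.5]))
E
python3 look.py w4 0.008
```

```text
6.6167 [ 0.6359 -0.2578  0.0448] [1.7973e+02 1.1000e-01 8.8710e+01] 0.0579 64.92111682891846
tilt deg about y,x [0.01657406 0.00127613] z0 -0.012886756564476035
((7.230560302734375, -0.5160865783691406), (109.13948822021484, 70.86495971679688), 0.0019190323073416948) x range [-0.04431085  0.06145898]
```

Call:
{"name": "drive_tool", "arguments": {
  "steps": [
    [[0,0,-0.2,0,0,0,0.2],[0,0,-0.4,0,0,0,0.2],[0.05,-0.04,-0.6,0,0,0,0.2],[0.2,-0.15,-0.667,0,0,0,0.2],[0.35,-0.26,-0.667,0,0,0,0.2],[0.5,-0.37,-0.667,0,0,0,0.2],[0.65,-0.48,-0.667,0,0,0,0.2],[0.8,-0.59,-0.667,0,0,0,0.2]]
  ]
}}

```text
time: 7.33
tool_pos: [0.5466, -0.1338, 0.1411]
orientation: [-179.9, -0.0, 88.7]
force: [-0.0, 1.3, -0.7]
width: 0.0583
finger_force: 65.1
```

Call:
{"name": "drive_tool", "arguments": {
  "steps": [
    [[0.15,-0.11,0,0,0,-0.004,0.2],[0.3,-0.22,0,0,0,-0.008,0.2],[0.45,-0.33,0,0,0,-0.0128,0.2],[0.6,-0.44,0,0,0,-0.0128,0.2],[0.72,-0.53,0,0,0,-0.0128,0.2],[0.805,-0.593,0,0,0,-0.0128,0.2],[0.805,-0.593,0,0,0,-0.0128,0.2],[0.805,-0.593,0,0,0,-0.0128,0.2]]
  ]
}}

```text
time: 8.0
tool_pos: [0.4612, -0.0118, 0.1414]
orientation: [-180.0, 0.0, 93.4]
force: [-0.5, 0.1, -0.4]
width: 0.0584
finger_force: 65.1
```

Call:
{"name": "drive_tool", "arguments": {
  "steps": [
    [[0,0,0,0,0,0,0.2],[0,0,0,0,0,0,0.2],[0,0,0,0,0,0,0.2],[0,0,0,0,0,0,0.2],[0,0,0,0,0,0,0.2]]
  ]
}}

```text
time: 8.42
tool_pos: [0.4622, -0.0127, 0.1418]
orientation: [-180.0, -0.0, 93.3]
force: [-0.6, 0.5, -1.8]
width: 0.0579
finger_force: 65.1
```

```bash
python3 look.py w5 0.012
```

```text
8.4167 [ 0.4622 -0.0127  0.1418] [-179.99   -0.     93.27] 0.0579 65.05242705345154
tilt deg about y,x [ 0.02136222 -0.00415721] z0 -0.012942889259657052
((7.101345062255859, -0.45728302001953125), (70.85526275634766, 109.4636459350586), 89.99573516845703) x range [-0.04418377  0.06151457]
```

View pics/w5.png

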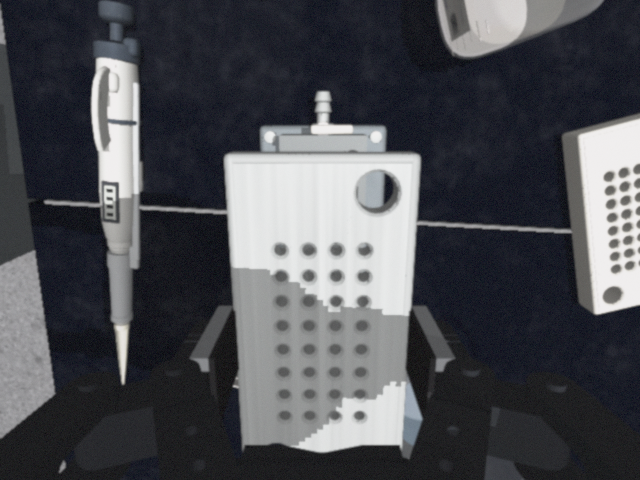

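Call:
{"name": "drive_tool", "arguments": {
  "steps": [
    [[0,0,0.1,0,0,0,0.2],[0,0,0.2,0,0,0,0.2],[0,0,0.28,0,0,0,0.2],[0,0,0.33,0,0,0,0.2],[0,0,0.38,0,0,0,0.2],[0,0,0.42,0,0,0,0.2],[0,0,0.46,0,0,0,0.2],[0,0,0.46,0,0,0,0.2]]
  ]
}}

```text
time: 9.13
tool_pos: [0.4612, -0.0122, 0.0719]
orientation: [-179.9, -0.0, 93.3]
force: [0.5, -0.2, -1.7]
width: 0.0582
finger_force: 65.0
```

Call:
{"name": "drive_tool", "arguments": {
  "steps": [
    [[0,0,0.05,0,0,0,0.2],[0,0,0.1,0,0,0,0.2],[0,0,0.15,0,0,0,0.2],[0,0,0.2,0,0,0,0.2],[0,0,0.23,0,0,0,0.2],[0,0,0.25,0,0,0,0.2],[0,0,0.25,0,0,0,0.2]]
  ]
}}

```text
time: 9.72
tool_pos: [0.4613, -0.0122, 0.0344]
orientation: [-179.9, -0.0, 93.3]
force: [0.8, -0.9, -2.1]
width: 0.0582
finger_force: 65.1
```

Call:
{"name": "drive_tool", "arguments": {
  "steps": [
    [[0,0,0.007,0,0,0,0.2],[0,0,0.007,0,0,0,-0.6],[0,0,0.007,0,0,0,-0.8],[0,0,0.007,0,0,0,-0.8],[0,0,0.007,0,0,0,-0.8],[0,0,0.007,0,0,0,-0.8]]
  ]
}}

```text
time: 10.22
tool_pos: [0.4622, -0.0123, 0.0347]
orientation: [180.0, 0.0, 93.3]
force: [0.1, 0.7, 0.3]
width: 0.0768
finger_force: 0.0
```

Call:
{"name": "drive_tool", "arguments": {
  "steps": [
    [[0,0,-0.1,0,0,0,-0.8],[0,0,-0.3,0,0,0,-0.8],[0,0,-0.5,0,0,0,-0.8],[0,0,-0.75,0,0,0,-0.8],[0,0,-1,0,0,0,-0.8],[0,0,-1,0,0,0,-0.8],[0,0,-1,0,0,0,-0.8],[0,0,-1,0,0,0,-0.8]]
  ]
}}

```text
time: 10.88
tool_pos: [0.4617, -0.0123, 0.1843]
orientation: [180.0, 0.0, 93.3]
force: [0.1, -0.0, -0.7]
width: 0.0769
finger_force: 0.0
```

```bash
python3 - <<'E'
from h import *
im,d,C,st=snap('wrist'); cv2.imwrite('pics/w6.png',im); print(st['time'],st['tool_pos'],st['orientation'])
P=cloud(d,C); m=(abs(P[...,0]-.462)<.07)&(abs(P[...,1]+.012)<.08)&(P[...,2]>.041)&(P[...,2]<.05)
q=P[m]; print(np.median(q[:,2]),cv2.minAreaRect((q[:,:2]*1000).astype(np.float32))); A=np.c_[q[:,:2],np.ones(len(q))]; print(np.degrees(np.linalg.lstsq(A,q[:,2],rcond=None)[0][:2]))
m=(P[...,2]>.06)&(P[...,2]<.095)&(abs(P[...,0]-.463)<.06)&(abs(P[...,1])<.09)
k,l,s,c=cv2.connectedComponentsWithStats(m.astype(np.uint8))
for i in range(1,k):
    if s[i,4]>15: q=P[l==i]; print(c[i],s[i],q[q[:,2]>.083].mean(0))
E
```

```text
10.8833 [ 0.46174878 -0.01226039  0.1842683 ] [1.79980854e+02 1.97138659e-03 9.33152702e+01]
0.04588063427376904 ((461.18634033203125, -12.776836395263672), (60.203125, 123.64635467529297), 3.268526077270508)
[-0.0078698   0.01689646]
[351.82771536 158.09737828] [343 149  19  19 267] [0.47589784 0.03837579 0.08484993]
[297.23850575 312.03448276] [289 299  17  27 348] [ 0.44807606 -0.06269039  0.08488076]
```

View pics/w6.png

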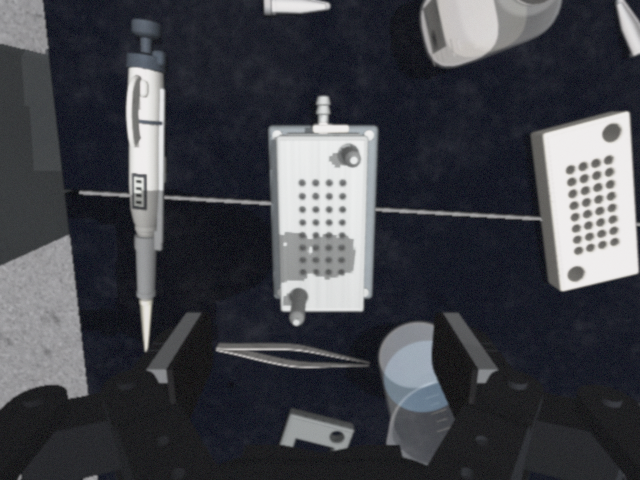

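Call:
{"name": "drive_tool", "arguments": {
  "steps": [
    [[-0.15,-0.01,0,0,0,0,-0.7],[-0.35,-0.024,0,0,0,0,-0.7],[-0.55,-0.038,0,0,0,0,-0.7],[-0.75,-0.05,0,0,0,0,-0.7],[-0.818,-0.056,0,0,0,0,-0.7]]
  ]
}}

```text
time: 11.35
tool_pos: [0.4592, -0.1377, 0.182]
orientation: [-179.8, -0.0, 93.2]
force: [0.1, -0.1, 0.7]
width: 0.0726
finger_force: 0.0
```

Call:
{"name": "drive_tool", "arguments": {
  "steps": [
    [[-0.2,-0.014,0,0,0,0.015,-0.7],[-0.4,-0.028,0,0,0,0.03,-0.7],[-0.6,-0.042,0,0,0,0.0461,-0.7],[-0.75,-0.05,0.15,0,0,0.0461,-0.7],[-0.818,-0.056,0.35,0,0,0.0461,-0.7],[-0.818,-0.056,0.55,0,0,0.0461,-0.7],[-0.818,-0.056,0.7,0,0,0.0461,-0.7],[-0.818,-0.056,0.8,0,0,0.0461,-0.7]]
  ]
}}

```text
time: 12.02
tool_pos: [0.4561, -0.2562, 0.0593]
orientation: [-179.6, -0.2, 76.7]
force: [0.2, -0.7, -0.3]
width: 0.0724
finger_force: 0.0
```

Call:
{"name": "drive_tool", "arguments": {
  "steps": [
    [[0,0,0,0,0,0,-0.7],[0,0,0,0,0,0,-0.7],[0,0,0,0,0,0,-0.7],[0,0,0,0,0,0,-0.7],[0,0,0,0,0,0,-0.7]]
  ]
}}

```text
time: 12.43
tool_pos: [0.4605, -0.2587, 0.0658]
orientation: [179.8, 0.0, 76.7]
force: [0.2, 0.0, -0.8]
width: 0.0726
finger_force: 0.0
```

```bash
python3 - <<'E'
from h import *
im,d,C,st=snap('wrist'); cv2.imwrite('pics/w7.png',im); print(st['time'],st['tool_pos'],st['orientation'])
P=cloud(d,C); m=(abs(P[...,0]-.459)<.09)&(abs(P[...,1]+.258)<.08)&(P[...,2]>.006)&(P[...,2]<.016)
k,l,s,c=cv2.connectedComponentsWithStats(cv2.morphologyEx(m.astype(np.uint8),cv2.MORPH_OPEN,np.ones((5,5)))); i=1+s[1:,4].argmax()
q=P[l==i]; print(np.median(q[:,2]),cv2.minAreaRect((q[:,:2]*1000).astype(np.float32)))
E
```

```text
12.4333 [ 0.46050972 -0.25870609  0.06582084] [1.79848821e+02 4.80527266e-02 7.67328010e+01]
0.009820495600121465 ((457.98809814453125, -258.6168518066406), (124.01580810546875, 60.26202392578125), 76.55570220947266)
```

Call:
{"name": "drive_tool", "arguments": {
  "steps": [
    [[0,0,0.1,0,0,0,-0.7],[0,0,0.2,0,0,0,-0.7],[0,0,0.3,0,0,0,-0.7],[0,0,0.36,0,0,0,-0.7],[0,0,0.4,0,0,0,-0.7],[0,0,0.4,0,0,0,-0.7],[0,0,0.4,0,0,0,-0.7],[0,0,0.4,0,0,0,-0.7]]
  ]
}}

```text
time: 13.15
tool_pos: [0.4601, -0.2587, 0.0052]
orientation: [179.9, 0.0, 76.7]
force: [0.8, -0.9, -0.5]
width: 0.0726
finger_force: 0.0
```

Down 8 mm more, grip, lift.

Call:
{"name": "drive_tool", "arguments": {
  "steps": [
    [[0,0,0.03,0,0,0,-0.7],[0,0,0.052,0,0,0,-0.7],[0,0,0.052,0,0,0,-0.7],[0,0,0.052,0,0,0,0.2],[0,0,0.052,0,0,0,0.2],[0,0,0.052,0,0,0,0.2],[0,0,0.052,0,0,0,0.2],[0,0,0.052,0,0,0,0.2]]
  ]
}}

```text
time: 13.82
tool_pos: [0.4598, -0.2585, -0.0031]
orientation: [179.9, 0.0, 76.7]
force: [0.6, 0.7, 3.2]
width: 0.0583
finger_force: 64.4
```

Call:
{"name": "drive_tool", "arguments": {
  "steps": [
    [[0,0,-0.1,0,0,0,0.2],[0,0,-0.25,0,0,0,0.2],[0,0,-0.45,0,0,0,0.2],[0,0,-0.65,0,0,0,0.2],[0,0,-0.85,0,0,0,0.2],[0,0,-0.95,0,0,0,0.2],[0,0,-0.95,0,0,0,0.2],[0,0,-0.95,0,0,0,0.2]]
  ]
}}

```text
time: 14.48
tool_pos: [0.4597, -0.2585, 0.1396]
orientation: [179.9, 0.0, 76.7]
force: [0.4, 0.1, -1.2]
width: 0.0585
finger_force: 64.4
```

```bash
python3 look.py w8 0.012
```

```text
14.4833 [ 0.4597 -0.2585  0.1396] [1.799e+02 4.000e-02 7.672e+01] 0.0585 64.41172242164612
tilt deg about y,x [-0.01772668 -0.00797769] z0 -0.012865198687748618
((7.009571075439453, -0.5069313049316406), (108.77435302734375, 70.95663452148438), 0.03058270551264286) x range [-0.04495614  0.06112454]
```

Call:
{"name": "drive_tool", "arguments": {
  "steps": [
    [[0.1,-0.023,0,0,0,0,0.2],[0.25,-0.057,0,0,0,0,0.2],[0.4,-0.09,0,0,0,0,0.2],[0.55,-0.124,0,0,0,0,0.2],[0.7,-0.158,0,0,0,0,0.2],[0.8,-0.181,0,0,0,0,0.2]]
  ]
}}

```text
time: 15.03
tool_pos: [0.4582, -0.1328, 0.136]
orientation: [-179.7, -0.1, 76.7]
force: [-0.7, 0.1, -1.5]
width: 0.0579
finger_force: 64.4
```

Call:
{"name": "drive_tool", "arguments": {
  "steps": [
    [[0.15,-0.034,0,0,0,-0.01,0.2],[0.3,-0.068,0,0,0,-0.02,0.2],[0.45,-0.102,0,0,0,-0.03,0.2],[0.6,-0.136,0,0,0,-0.04,0.2],[0.72,-0.163,0,0,0,-0.0461,0.2],[0.8,-0.181,0,0,0,-0.0461,0.2],[0.8,-0.181,0,0,0,-0.0461,0.2],[0.8,-0.181,0,0,0,-0.0461,0.2]]
  ]
}}

```text
time: 15.7
tool_pos: [0.46, -0.0117, 0.1369]
orientation: [-179.8, -0.0, 93.4]
force: [-1.0, -0.5, -1.0]
width: 0.058
finger_force: 64.4
```

Call:
{"name": "drive_tool", "arguments": {
  "steps": [
    [[0,0,0,0,0,0,0.2],[0,0,0,0,0,0,0.2],[0,0,0,0,0,0,0.2],[0,0,0,0,0,0,0.2]]
  ]
}}

```text
time: 16.03
tool_pos: [0.4616, -0.0129, 0.1389]
orientation: [-180.0, 0.0, 93.2]
force: [0.3, 0.5, -0.0]
width: 0.0584
finger_force: 64.4
```

Call:
{"name": "drive_tool", "arguments": {
  "steps": [
    [[0,0,0.1,0,0,0,0.2],[0,0,0.2,0,0,0,0.2],[0,0,0.28,0,0,0,0.2],[0,0,0.33,0,0,0,0.2],[0,0,0.38,0,0,0,0.2],[0,0,0.42,0,0,0,0.2],[0,0,0.42,0,0,0,0.2]]
  ]
}}

```text
time: 16.62
tool_pos: [0.461, -0.0123, 0.075]
orientation: [-179.9, -0.0, 93.3]
force: [0.2, 0.0, -1.3]
width: 0.0582
finger_force: 64.3
```

Call:
{"name": "drive_tool", "arguments": {
  "steps": [
    [[0,0,0.04,0,0,0,0.2],[0,0,0.08,0,0,0,0.2],[0,0,0.12,0,0,0,0.2],[0,0,0.16,0,0,0,0.2],[0,0,0.19,0,0,0,0.2],[0,0,0.2,0,0,0,0.2],[0,0,0.2,0,0,0,0.2]]
  ]
}}

```text
time: 17.2
tool_pos: [0.4613, -0.0121, 0.0454]
orientation: [-179.9, -0.0, 93.3]
force: [-0.6, 0.5, -0.8]
width: 0.0583
finger_force: 64.4
```

Call:
{"name": "drive_tool", "arguments": {
  "steps": [
    [[0,0,0.01,0,0,0,0.2],[0,0,0.01,0,0,0,0.2],[0,0,0.01,0,0,0,-0.6],[0,0,0.01,0,0,0,-0.8],[0,0,0.01,0,0,0,-0.8],[0,0,0.01,0,0,0,-0.8],[0,0,0.01,0,0,0,-0.8]]
  ]
}}

```text
time: 17.78
tool_pos: [0.4618, -0.0122, 0.0447]
orientation: [180.0, 0.0, 93.3]
force: [-0.1, 0.4, -0.1]
width: 0.0772
finger_force: 0.0
```

Call:
{"name": "drive_tool", "arguments": {
  "steps": [
    [[0,0,-0.1,0,0,0,-0.7],[0,0,-0.3,0,0,0,-0.7],[0,0,-0.5,0,0,0,-0.7],[0,0,-0.75,0,0,0,-0.7],[0,0,-0.95,0,0,0,-0.7],[0,0,-0.95,0,0,0,-0.7],[0,0,-0.95,0,0,0,-0.7],[0,0,-0.95,0,0,0,-0.7]]
  ]
}}

```text
time: 18.45
tool_pos: [0.4612, -0.0122, 0.1866]
orientation: [-180.0, -0.0, 93.3]
force: [-0.4, -0.4, 0.1]
width: 0.0726
finger_force: 0.0
```

```bash
cat > chk.py <<'E'
from h import *
import sys
h=float(sys.argv[1])
im,d,C,st=snap('wrist'); cv2.imwrite(f'pics/{sys.argv[2]}.png',im); print(st['time'],st['tool_pos'],st['orientation'])
P=cloud(d,C); m=(abs(P[...,0]-.462)<.07)&(abs(P[...,1]+.012)<.08)&(P[...,2]>h-.005)&(P[...,2]<h+.005)
q=P[m]; print(np.median(q[:,2]),cv2.minAreaRect((q[:,:2]*1000).astype(np.float32))); A=np.c_[q[:,:2],np.ones(len(q))]; print(np.degrees(np.linalg.lstsq(A,q[:,2],rcond=None)[0][:2]))
if len(sys.argv)>3: print(plate(im,d,C,eval(sys.argv[3]),float(sys.argv[4]),s=110))
E
python3 chk.py 0.056 w9 "(585,200)" .02
```

```text
18.45 [ 0.46122593 -0.01216005  0.18663103] [-1.79979263e+02 -2.00194455e-03  9.33150818e+01]
0.05588033070862314 ((460.8280029296875, -12.7786865234375), (60.097782135009766, 123.28140258789062), 3.1847598552703857)
[0.02105277 0.00536588]
(array([658.1,   9.4]), array([ 61.2, 124.5]), np.float32(18.2), 0.0197)
```

Call:
{"name": "drive_tool", "arguments": {
  "steps": [
    [[0.005,0.15,0,0,0,0,-0.7],[0.015,0.33,0,0,0,0,-0.7],[0.025,0.5,0,0,0,0,-0.7],[0.033,0.66,0,0,0,0,-0.7]]
  ]
}}

```text
time: 18.83
tool_pos: [0.5598, -0.0013, 0.1844]
orientation: [-179.8, -0.0, 93.3]
force: [-0.0, -0.4, 0.6]
width: 0.0726
finger_force: 0.0
```

Call:
{"name": "drive_tool", "arguments": {
  "steps": [
    [[0.005,0.2,0,0,0,-0.015,-0.7],[0.015,0.4,0,0,0,-0.03,-0.7],[0.03,0.55,0.1,0,0,-0.0417,-0.7],[0.033,0.66,0.3,0,0,-0.0417,-0.7],[0.033,0.66,0.5,0,0,-0.0417,-0.7],[0.033,0.66,0.65,0,0,-0.0417,-0.7],[0.033,0.66,0.8,0,0,-0.0417,-0.7],[0.033,0.66,0.8,0,0,-0.0417,-0.7]]
  ]
}}

```text
time: 19.5
tool_pos: [0.6522, 0.0093, 0.0581]
orientation: [-179.2, -0.3, 108.3]
force: [-1.9, 0.3, -1.3]
width: 0.0728
finger_force: 0.0
```

Call:
{"name": "drive_tool", "arguments": {
  "steps": [
    [[0,0,0,0,0,0,-0.7],[0,0,0,0,0,0,-0.7],[0,0,0,0,0,0,-0.7],[0,0,0,0,0,0,-0.7],[0,0,0,0,0,0,-0.7]]
  ]
}}

```text
time: 19.92
tool_pos: [0.66, 0.0091, 0.069]
orientation: [179.8, 0.1, 108.3]
force: [0.4, -0.3, 0.3]
width: 0.0725
finger_force: 0.0
```

```bash
python3 - <<'E'
from h import *
im,d,C,st=snap('wrist'); cv2.imwrite('pics/w10.png',im); print(st['time'],st['tool_pos'],st['orientation'])
P=cloud(d,C); m=(abs(P[...,0]-.659)<.09)&(abs(P[...,1]-.009)<.08)&(P[...,2]>.016)&(P[...,2]<.026)
k,l,s,c=cv2.connectedComponentsWithStats(cv2.morphologyEx(m.astype(np.uint8),cv2.MORPH_OPEN,np.ones((5,5)))); i=1+s[1:,4].argmax()
q=P[l==i]; print(np.median(q[:,2]),cv2.minAreaRect((q[:,:2]*1000).astype(np.float32)))
E
```

```text
19.9167 [0.65999082 0.0091231  0.06902527] [1.79826304e+02 6.11306590e-02 1.08324644e+02]
0.019815844791418624 ((659.8143920898438, 9.087539672851562), (60.38840103149414, 124.11597442626953), 18.221384048461914)
```

View pics/w10.png

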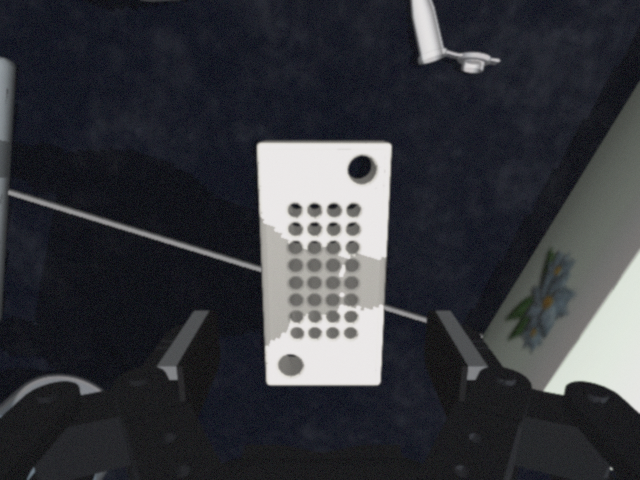

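Call:
{"name": "drive_tool", "arguments": {
  "steps": [
    [[0,0,0.1,0,0,0,-0.7],[0,0,0.2,0,0,0,-0.7],[0,0,0.3,0,0,0,-0.7],[0,0,0.36,0,0,0,-0.7],[0,0,0.41,0,0,0,-0.7],[0,0,0.43,0,0,0,-0.7],[0,0,0.43,0,0,0,-0.7],[0,0,0.43,0,0,0,-0.7]]
  ]
}}

```text
time: 20.63
tool_pos: [0.6591, 0.0092, 0.0028]
orientation: [180.0, 0.0, 108.3]
force: [-0.3, -0.3, -0.0]
width: 0.0727
finger_force: 0.0
```

Call:
{"name": "drive_tool", "arguments": {
  "steps": [
    [[0,0,0,0,0,0,-0.7],[0,0,0,0,0,0,0.2],[0,0,0,0,0,0,0.2],[0,0,0,0,0,0,0.2],[0,0,0,0,0,0,0.2],[0,0,0,0,0,0,0.2]]
  ]
}}

```text
time: 21.13
tool_pos: [0.6601, 0.0091, 0.004]
orientation: [179.9, 0.1, 108.3]
force: [0.4, 0.3, 6.3]
width: 0.0581
finger_force: 66.9
```

Call:
{"name": "drive_tool", "arguments": {
  "steps": [
    [[0,0,-0.1,0,0,0,0.2],[0,0,-0.25,0,0,0,0.2],[0,0,-0.45,0,0,0,0.2],[0,0,-0.65,0,0,0,0.2],[0,0,-0.85,0,0,0,0.2],[0,0,-0.95,0,0,0,0.2],[0,0,-0.95,0,0,0,0.2],[0,0,-0.95,0,0,0,0.2]]
  ]
}}

```text
time: 21.8
tool_pos: [0.659, 0.0091, 0.1462]
orientation: [179.9, 0.0, 108.3]
force: [-0.2, -0.5, -3.0]
width: 0.0581
finger_force: 66.1
```

```bash
python3 look.py w11 0.02
```

```text
21.8 [0.659  0.0091 0.1462] [1.7990e+02 4.0000e-02 1.0833e+02] 0.0581 66.1234724521637
tilt deg about y,x [-0.08918955  0.13843697] z0 -0.01572830915261961
((8.701812744140625, -0.5405464172363281), (106.49237060546875, 70.71197509765625), 0.09008868038654327) x range [-0.04166265  0.06162829]
```

Call:
{"name": "drive_tool", "arguments": {
  "steps": [
    [[0.02,-0.1,0,0,0,0,0.2],[0.05,-0.24,0,0,0,0,0.2],[0.08,-0.38,0,0,0,0,0.2],[0.11,-0.52,0,0,0,0,0.2],[0.139,-0.648,0,0,0,0,0.2]]
  ]
}}

```text
time: 22.27
tool_pos: [0.5563, -0.0016, 0.1416]
orientation: [-179.7, -0.1, 108.3]
force: [0.8, 0.2, -0.9]
width: 0.0585
finger_force: 66.0
```

Call:
{"name": "drive_tool", "arguments": {
  "steps": [
    [[0.03,-0.14,0,0,0,0.01,0.2],[0.06,-0.28,0,0,0,0.02,0.2],[0.09,-0.42,0,0,0,0.03,0.2],[0.12,-0.55,0,0,0,0.0418,0.2],[0.139,-0.63,0,0,0,0.0418,0.2],[0.139,-0.648,0,0,0,0.0418,0.2],[0.139,-0.648,0,0,0,0.0418,0.2],[0.139,-0.648,0,0,0,0.0418,0.2]]
  ]
}}

```text
time: 22.93
tool_pos: [0.4617, -0.0124, 0.1447]
orientation: [180.0, -0.0, 93.3]
force: [0.5, 0.1, -2.4]
width: 0.0581
finger_force: 66.0
```

Call:
{"name": "drive_tool", "arguments": {
  "steps": [
    [[0,0,0,0,0,0,0.2],[0,0,0,0,0,0,0.2],[0,0,0,0,0,0,0.2],[0,0,0,0,0,0,0.2]]
  ]
}}

```text
time: 23.27
tool_pos: [0.4616, -0.0123, 0.1451]
orientation: [180.0, -0.0, 93.3]
force: [0.5, -0.3, -1.5]
width: 0.0581
finger_force: 66.0
```

Call:
{"name": "drive_tool", "arguments": {
  "steps": [
    [[0,0,0.1,0,0,0,0.2],[0,0,0.2,0,0,0,0.2],[0,0,0.28,0,0,0,0.2],[0,0,0.33,0,0,0,0.2],[0,0,0.38,0,0,0,0.2],[0,0,0.42,0,0,0,0.2],[0,0,0.445,0,0,0,0.2],[0,0,0.445,0,0,0,0.2]]
  ]
}}

```text
time: 23.93
tool_pos: [0.4612, -0.0124, 0.0778]
orientation: [-180.0, -0.0, 93.3]
force: [-0.5, 0.0, -1.5]
width: 0.0581
finger_force: 66.0
```

Call:
{"name": "drive_tool", "arguments": {
  "steps": [
    [[0,0,0.03,0,0,0,0.2],[0,0,0.06,0,0,0,0.2],[0,0,0.09,0,0,0,0.2],[0,0,0.105,0,0,0,0.2],[0,0,0.105,0,0,0,0.2],[0,0,0.105,0,0,0,0.2]]
  ]
}}

```text
time: 24.43
tool_pos: [0.4612, -0.0124, 0.0625]
orientation: [180.0, -0.0, 93.3]
force: [0.8, 0.3, -1.8]
width: 0.0583
finger_force: 66.0
```

Call:
{"name": "drive_tool", "arguments": {
  "steps": [
    [[0,0,0.009,0,0,0,0.2],[0,0,0.009,0,0,0,0.2],[0,0,0.009,0,0,0,-0.6],[0,0,0.009,0,0,0,-0.8],[0,0,0.009,0,0,0,-0.8],[0,0,0.009,0,0,0,-0.8],[0,0,0.009,0,0,0,-0.8]]
  ]
}}

```text
time: 25.02
tool_pos: [0.4611, -0.0124, 0.0613]
orientation: [180.0, -0.0, 93.3]
force: [0.1, -0.4, 0.2]
width: 0.0771
finger_force: 0.0
```

Call:
{"name": "drive_tool", "arguments": {
  "steps": [
    [[0,0,-0.1,0,0,0,-0.7],[0,0,-0.3,0,0,0,-0.7],[0,0,-0.5,0,0,0,-0.7],[0,0,-0.75,0,0,0,-0.7],[0,0,-0.95,0,0,0,-0.7],[0,0,-0.95,0,0,0,-0.7],[0,0,-0.95,0,0,0,-0.7],[0,0,-0.95,0,0,0,-0.7]]
  ]
}}

```text
time: 25.68
tool_pos: [0.4607, -0.0124, 0.2032]
orientation: [-180.0, -0.0, 93.3]
force: [-0.5, -0.4, 0.6]
width: 0.0728
finger_force: 0.0
```

```bash
python3 chk.py 0.076 w12
```

```text
25.6833 [ 0.46066272 -0.01235572  0.20324517] [-1.79973286e+02 -4.40877649e-03  9.32772991e+01]
0.07582353082864848 ((460.44378662109375, -12.929332733154297), (60.09621810913086, 124.38008880615234), 3.3023593425750732)
[-0.00763334 -0.0159356 ]
```

Call:
{"name": "drive_tool", "arguments": {
  "steps": [
    [[0.15,0.115,0,0,0,0,-0.7],[0.35,0.27,0,0,0,0,-0.7],[0.55,0.42,0,0,0,0,-0.7],[0.7,0.54,0,0,0,0,-0.7],[0.783,0.6,0,0,0,0,-0.7]]
  ]
}}

```text
time: 26.15
tool_pos: [0.5444, 0.1123, 0.2012]
orientation: [-179.8, -0.0, 93.4]
force: [0.0, 0.2, 0.2]
width: 0.0729
finger_force: 0.0
```

Call:
{"name": "drive_tool", "arguments": {
  "steps": [
    [[0.2,0.15,0,0,0,-0.015,-0.7],[0.4,0.31,0,0,0,-0.03,-0.7],[0.6,0.46,0,0,0,-0.047,-0.7],[0.75,0.57,0,0,0,-0.047,-0.7],[0.783,0.6,0,0,0,-0.047,-0.7],[0.783,0.6,0,0,0,-0.047,-0.7],[0.783,0.6,0,0,0,-0.047,-0.7],[0.783,0.6,0,0,0,-0.047,-0.7]]
  ]
}}

```text
time: 26.82
tool_pos: [0.6261, 0.231, 0.2025]
orientation: [-179.8, 0.0, 110.2]
force: [-0.2, -0.5, 0.5]
width: 0.0729
finger_force: 0.0
```

Call:
{"name": "drive_tool", "arguments": {
  "steps": [
    [[0,0,0.1,0,0,0,-0.7],[0,0,0.2,0,0,0,-0.7],[0,0,0.3,0,0,0,-0.7],[0,0,0.3,0,0,0,-0.7],[0,0,0.3,0,0,0,-0.7],[0,0,0.3,0,0,0,-0.7]]
  ]
}}

```text
time: 27.32
tool_pos: [0.6274, 0.2316, 0.1597]
orientation: [180.0, 0.0, 110.1]
force: [-0.8, 0.4, 0.0]
width: 0.0729
finger_force: 0.0
```

```bash
python3 - <<'E'
from h import *
im,d,C,st=snap('wrist'); cv2.imwrite('pics/w13.png',im); print(st['time'],st['tool_pos'],st['orientation'])
P=cloud(d,C)
for lo,hi in ((.004,.014),(.022,.034)):
    m=(abs(P[...,0]-.627)<.09)&(abs(P[...,1]-.233)<.085)&(P[...,2]>lo)&(P[...,2]<hi)
    k,l,s,c=cv2.connectedComponentsWithStats(cv2.morphologyEx(m.astype(np.uint8),cv2.MORPH_OPEN,np.ones((3,3)))); i=1+s[1:,4].argmax()
    q=P[l==i]; print(np.median(q[:,2]),cv2.minAreaRect((q[:,:2]*1000).astype(np.float32)))
E
```

```text
27.3167 [0.62744543 0.23164287 0.15965813] [1.79954871e+02 6.37566904e-03 1.10141412e+02]
0.007939822307692607 ((619.8326416015625, 229.074462890625), (60.182701110839844, 124.0960693359375), 20.321578979492188)
0.02646186366154263 ((619.56298828125, 229.52976989746094), (13.621289253234863, 51.226802825927734), 20.08692741394043)
```

View pics/w13.png

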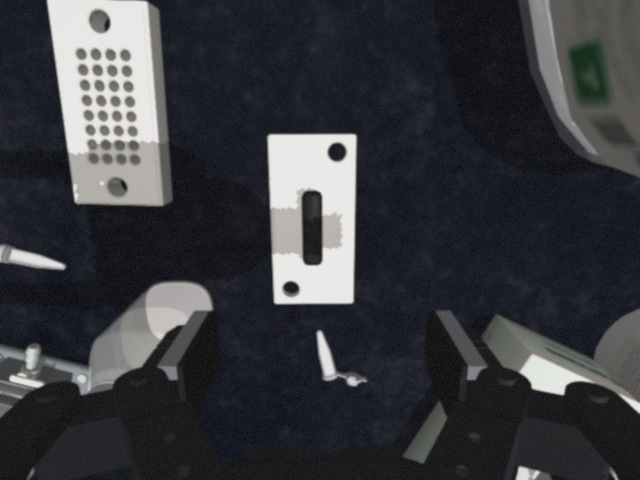

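Call:
{"name": "drive_tool", "arguments": {
  "steps": [
    [[0.003,-0.05,0.1,0,0,0,0.2],[0.003,-0.05,0.25,0,0,0,0.2],[0.003,-0.05,0.4,0,0,0,0.2],[0.003,-0.05,0.55,0,0,0,0.2],[0.003,-0.05,0.68,0,0,0,0.2],[0.003,-0.05,0.75,0,0,0,0.2],[0.003,-0.05,0.75,0,0,0,0.2],[0.003,-0.05,0.75,0,0,0,0.2]]
  ]
}}

```text
time: 28.03
tool_pos: [0.6205, 0.2303, 0.0467]
orientation: [180.0, -0.0, 110.2]
force: [0.0, 0.0, 0.2]
width: 0.0341
finger_force: 0.0
```

Call:
{"name": "drive_tool", "arguments": {
  "steps": [
    [[0,0,0.05,0,0,0,0.2],[0,0,0.1,0,0,0,0.2],[0,0,0.15,0,0,0,0.2],[0,0,0.15,0,0,0,0.2],[0,0,0.15,0,0,0,0.2],[0,0,0.15,0,0,0,0.2]]
  ]
}}

```text
time: 28.53
tool_pos: [0.6202, 0.2303, 0.0237]
orientation: [-180.0, -0.0, 110.2]
force: [-0.3, -0.7, 0.5]
width: 0.0342
finger_force: 0.0
```

Call:
{"name": "drive_tool", "arguments": {
  "steps": [
    [[-0.006,0,0.04,0,0,0,0.2],[-0.006,0,0.08,0,0,0,0.2],[-0.006,0,0.08,0,0,0,0.2],[-0.006,0,0.08,0,0,0,0.9],[-0.006,0,0.08,0,0,0,0.9],[-0.006,0,0.08,0,0,0,0.9],[-0.006,0,0.08,0,0,0,0.9],[-0.006,0,0.08,0,0,0,0.9]]
  ]
}}

```text
time: 29.2
tool_pos: [0.6204, 0.2294, 0.0117]
orientation: [-180.0, -0.0, 110.2]
force: [-0.1, -0.2, -1.0]
width: 0.0126
finger_force: 60.9
```

Call:
{"name": "drive_tool", "arguments": {
  "steps": [
    [[0,0,-0.1,0,0,0,0.9],[0,0,-0.25,0,0,0,0.9],[0,0,-0.45,0,0,0,0.9],[0,0,-0.65,0,0,0,0.9],[0,0,-0.85,0,0,0,0.9],[0,0,-1,0,0,0,0.9],[0,0,-1,0,0,0,0.9]]
  ]
}}

```text
time: 29.78
tool_pos: [0.6246, 0.2308, 0.1704]
orientation: [179.3, 0.0, 110.2]
force: [0.7, -0.2, 0.7]
width: 0.0125
finger_force: 61.1
```

Call:
{"name": "drive_tool", "arguments": {
  "steps": [
    [[0,0,-0.1,0,0,0,0.9],[0,0,-0.25,0,0,0,0.9],[0,0,-0.4,0,0,0,0.9],[0,0,-0.4,0,0,0,0.9],[0,0,-0.4,0,0,0,0.9]]
  ]
}}

```text
time: 30.2
tool_pos: [0.6213, 0.2297, 0.2234]
orientation: [179.8, 0.0, 110.2]
force: [1.2, 0.0, -1.5]
width: 0.0124
finger_force: 61.1
```

```bash
python3 look.py w14 0.004
```

```text
30.2 [0.6213 0.2297 0.2234] [1.7981e+02 1.0000e-02 1.1020e+02] 0.0124 61.06480121612549
tilt deg about y,x [0.92570334 0.04125258] z0 0.0028640260364907973
((28.400718688964844, -0.8800773620605469), (59.86540603637695, 67.46796417236328), 89.9951171875) x range [0.00497036 0.06202573]
```

View pics/w14.png

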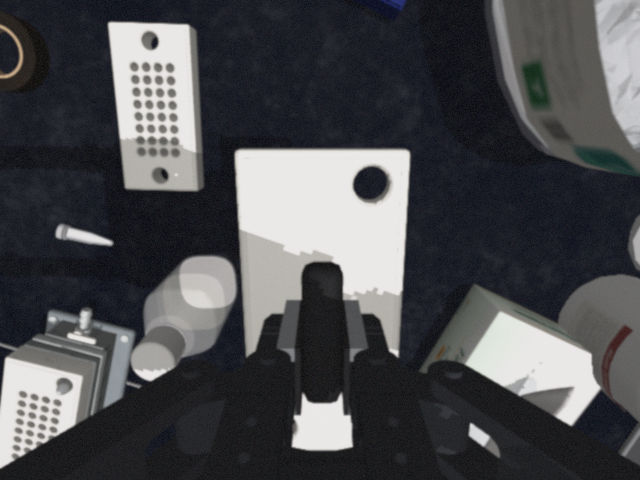

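Call:
{"name": "drive_tool", "arguments": {
  "steps": [
    [[-0.08,-0.11,0,0,0,0,0.9],[-0.2,-0.27,0,0,0,0,0.9],[-0.32,-0.43,0,0,0,0,0.9],[-0.44,-0.59,0,0,0,0,0.9],[-0.53,-0.72,0,0,0,0,0.9],[-0.574,-0.775,0,0,0,0,0.9]]
  ]
}}

```text
time: 30.75
tool_pos: [0.5377, 0.1062, 0.219]
orientation: [-179.7, -0.0, 110.1]
force: [-0.1, -0.3, -0.5]
width: 0.0122
finger_force: 61.1
```

Call:
{"name": "drive_tool", "arguments": {
  "steps": [
    [[-0.1,-0.14,0,0,0,0.01,0.9],[-0.22,-0.3,0,0,0,0.02,0.9],[-0.34,-0.46,0,0,0,0.03,0.9],[-0.46,-0.62,0,0,0,0.04,0.9],[-0.54,-0.73,0,0,0,0.047,0.9],[-0.574,-0.775,0,0,0,0.047,0.9],[-0.574,-0.775,0,0,0,0.047,0.9],[-0.574,-0.775,0,0,0,0.047,0.9]]
  ]
}}

```text
time: 31.42
tool_pos: [0.4619, -0.0121, 0.2211]
orientation: [-180.0, -0.0, 93.3]
force: [1.1, -0.1, -0.4]
width: 0.012
finger_force: 61.1
```

Call:
{"name": "drive_tool", "arguments": {
  "steps": [
    [[0,0,0.1,0,0,0,0.9],[0,0,0.25,0,0,0,0.9],[0,0,0.4,0,0,0,0.9],[0,0,0.5,0,0,0,0.9],[0,0,0.5,0,0,0,0.9],[0,0,0.5,0,0,0,0.9],[0,0,0.5,0,0,0,0.9]]
  ]
}}

```text
time: 32.0
tool_pos: [0.4629, -0.0118, 0.1475]
orientation: [179.9, -0.0, 93.4]
force: [-0.4, 0.3, -1.2]
width: 0.0122
finger_force: 61.1
```

Call:
{"name": "drive_tool", "arguments": {
  "steps": [
    [[0,0,0.08,0,0,0,0.9],[0,0,0.16,0,0,0,0.9],[0,0,0.24,0,0,0,0.9],[0,0,0.3,0,0,0,0.9],[0,0,0.33,0,0,0,0.9],[0,0,0.36,0,0,0,0.9],[0,0,0.375,0,0,0,0.9],[0,0,0.375,0,0,0,0.9]]
  ]
}}

```text
time: 32.67
tool_pos: [0.4619, -0.0125, 0.0905]
orientation: [180.0, -0.0, 93.3]
force: [-0.3, -0.8, -0.7]
width: 0.0125
finger_force: 61.1
```

Bottom is about 2.8 mm above the seat; lower 2 mm more, release and rise.

Call:
{"name": "drive_tool", "arguments": {
  "steps": [
    [[0,0,0.008,0,0,0,0.9],[0,0,0.014,0,0,0,0.9],[0,0,0.014,0,0,0,0.9],[0,0,0.014,0,0,0,0.3],[0,0,0.014,0,0,0,0.3],[0,0,0.014,0,0,0,0.3],[0,0,0.014,0,0,0,0.3],[0,0,0.014,0,0,0,0.3]]
  ]
}}

```text
time: 33.33
tool_pos: [0.4618, -0.0125, 0.0885]
orientation: [180.0, 0.0, 93.3]
force: [0.9, -0.9, 0.3]
width: 0.0298
finger_force: 0.0
```

Call:
{"name": "drive_tool", "arguments": {
  "steps": [
    [[0,0,-0.1,0,0,0,0.3],[0,0,-0.25,0,0,0,0.3],[0,0,-0.45,0,0,0,0.3],[0,0,-0.7,0,0,0,0.3],[0,0,-0.95,0,0,0,0.3],[0,0,-0.95,0,0,0,0.3],[0,0,-0.95,0,0,0,0.3],[0,0,-0.95,0,0,0,0.3]]
  ]
}}

```text
time: 34.0
tool_pos: [0.4615, -0.0125, 0.2306]
orientation: [180.0, 0.0, 93.3]
force: [-1.1, -0.2, 0.1]
width: 0.0302
finger_force: 0.0
```

```bash
python3 chk.py 0.084 w15
```

```text
34.0 [ 0.46151926 -0.01245065  0.23060434] [1.79997833e+02 3.33858445e-04 9.32809839e+01]
0.08390495963734662 ((461.0000915527344, -12.697090148925781), (60.09324645996094, 123.81233215332031), 3.1610240936279297)
[-0.00811441 -0.01633369]
```

View pics/w15.png

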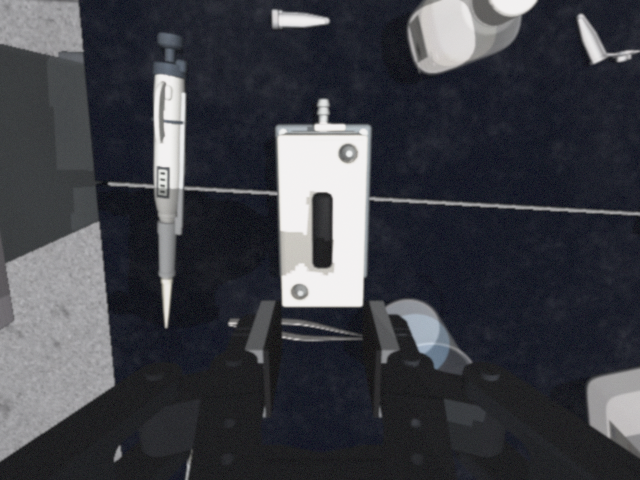

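The cover sits level at 83.9 mm (expected 84) with both pins through its holes at px (348,153) and (299,291). Bottle and beaker are upright in their places.

```bash
python3 -c "
from cell import sign_off; print(sign_off())"
```

```text
the job is handed in; nothing more can be done
None
```

The support plate, frame, well_plate_a and cover are stacked flat on the pins (top plate level at 83.9 mm, expected 84), well_plate_b was left flat on the bench, the bottle and beaker were not touched, and the job was handed in at about 34 s; `sign_off` returned no verdict.

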